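Catch tray under the sanitiser pump

ROBOT

A 6-joint arm with a two-finger parallel gripper is mounted at the origin on the work surface. World frame = base frame: x ahead of the robot, y to its left, z up, the work surface at z = 0. Lengths are in m, angles in degrees, forces in N, time in s.
With the tool pointing down it reaches from about 0.4 to 0.825 m from the base axis. Payload 7 kg.
Tool frame: the origin (TCP) lies midway between the tips of the shut fingers; the grasp point (between the pads) lies r.pinch_z behind it (r.pinch_z is the distance from the TCP to the grasp point, in m); z points along the fingers, y is the line along which they close (so a half turn about z gives the same grasp; the last joint's range is limited). The gripper opens to 88 mm and grips with 3 to 60 N. Pads are 19 mm wide; open, the fingers measure 130 mm over their backs; the gripper's body (78 mm by 193 mm) begins 47 mm behind the grasp point.
Start: joints at [90.82, 20.546, 0.682, 0, -70.136, -16.507], TCP at [0.183, 0.65, 0.227] pointing down, gripper open.
Joint ranges: [-176.03, 176.03], [-82.01, 121.73], [-58.28, 71.71], [-173.87, 95.51], [-174.79, -0.11], [-173.66, 173.66]. Speed limits (degrees/s): [136.94, 136.94, 172.46, 180, 180, 180].

INTERFACE

Orientations are given as [roll, pitch, yaw] about the fixed x, y, z axes, in that order (R = Rz(yaw) Ry(pitch) Rx(roll)).
In Python, from plant import r, optics, job gives the robot as it stands.
- The arm moves only by the shell command python3 -m crank 'ROWS' [FORCE]. ROWS is JSON, a list of rows, each an object with "xyz": the shift along the tool's x, y, z in units of 30 mm (1.0 is 30 mm), a list of three; "delta_rot": the turn, a rotation vector about the tool's x, y, z in degrees, a list of three; "claw": the closure, from 0 (fully open) to 1 (shut). A call has 1 to 20 rows; each row is the pose to reach, as a shift and turn from the pose commanded when the call began, along the tool's axes at that moment; what a row does not reach only later rows make up. A row lasts 1/8 s, in which the tool goes at most 62.5 mm and 10.7 degrees, less where a joint would pass 70% of its speed; a pose out of reach is approached as far as the arm can. A call with a gripper value outside its range is refused whole. The fingers move at their own pace and stop on an object; FORCE is the grip in N (left out, the last holds). Time passes only in rows, so rows that repeat a pose let the fingers close. It gives the time, the measured TCP pose, the force, the opening and the grip force at its end, in the units of the state.
- r.get_state(): the state, without advancing time (a new reading comes with each control period).
- optics.capture(name): name is "scene" or "top" or "wrist"; returns a dict with "img" (400x640x3 uint8, blue, green, red), "fovy" (degrees; the focal length in pixels is half the picture's height over the tangent of half this angle, whatever the lens; pixels are square), "cx", "cy" (the principal point, pixels), "dist" ([k1, k2, p1, p2, k3] as OpenCV has them; the pictures are not rectified), "eye" and "rotation" of the camera in the world; the wrist camera has in their place "hand_eye" (4x4, takes a point from camera to tool coordinates, whose origin is the TCP and whose axes are the flange's). Camera axes: x right, y up, looking along -z (the intrinsics and any distortion apply to the point x, -y, -z); pixel columns grow to the right and rows downward; lengths in m; the calibration is good to about 2 mm. A picture is of the moment at which its call begins: read the wrist's pose just before it. There is no depth.
- job.close_job(): hands the job in; it is judged then, once.
The state is a dict: "time_s": time; "joints": joint angles; "qd": joint speeds; "joint_torque": joint torques, N m; "tcp_pos": TCP position; "eef_rot": TCP orientation; "contact_force": force on the tool from outside, world axes, zero at the start; "moment": the same for the moment, N m; "gripper_width": finger opening in m; "gripper_force": force on a finger pad.
Only numpy, scipy, OpenCV 4.12 (cv2) and the standard library are available. Lean on these libraries where they do the work, as an engineer would, in place of code of your own. Each camera call takes 0.05 s, during which the arm holds its last target. There are 200 camera calls.

TASK

On the bottling bench, slide the green catch tray along the bench, without lifting it off, until the spout of the orange-capped pump bottle stands over the inside of the tray and not over its rim. Then press the orange pump cap fully down and let it spring back up. Do not press the blue pump, and leave the jugs and the stopper box where they are.

Things in the scene. Friction and masses are not known exactly. Their poses are not given: they have to be found in the camera images.
- tray_center (a point): Green open-topped plastic catch tray, loose on the bench, about 0.35 kg: 100 mm along its own x, 120 mm along its own y, 45 mm high, walls and floor 4 mm thick, inside 92 x 112 mm. This point is the tray's centre, half-way up (22.5 mm above the bench); z is up. It slides freely on the bench when pushed from outside or from inside against a wall. At the start it stands midway between the two pump bottles, usually a little nearer the robot, under neither spout.
- orange_cap_top (a point): Centre of the flat top of the orange pump cap, a round push cap 48 mm across and 20 mm thick, about 216 mm above the bench when up. The cap sits on a white bottle (72 mm across, shoulders 160 mm high) strapped to a steel foot bolted to the bench (foot: 36 mm to the spout side of the bottle's axis, 64 mm to the back, 90 mm wide). z is up; the spout points along this frame's -x, roughly towards the robot. The orange and the blue bottle may stand in either place.
- orange_spout (a point): Lower tip of the orange pump's spout, a 12 mm thick round tube fixed to the cap. The tip is 115 mm from the cap's axis along the cap's -x and about 184 mm above the bench when up; it goes down with the cap. The tray passes freely below it.
- orange_pump (a joint): Travel of the orange cap in m: 0 is up, 0.018 is fully down. It is pressed straight down against a spring (about 4 N to start, 11 N at the bottom) and springs back up when released.
- blue_cap_top (a point): Centre of the flat top of the blue pump cap on the second bottle, same shape and sizes as the orange one, same axes. It has the same spout, which moves down with the cap if something leans on it. Not to be pressed.
- blue_pump (a joint): Travel of the blue cap in m, as for the orange one; must stay up.
- jug_a_center (a point): Corked clear glass jug standing behind and between the pump bottles, 96 mm across, 201 mm high with its cork; point on its axis 94 mm above its foot. Leave alone.
- jug_b_center (a point): A second, equal glass jug, standing far to the robot's right. Leave alone.
- stopper_box_center (a point): Open wooden box of cork stoppers, 100 x 100 x 60 mm, far to the robot's left; point at its centre, 30 mm above its foot. Leave alone.
Things that resemble listed ones, but are neither listed nor needed, are in the scene too. Of the things like the part that bears tray_center, leave any that is yellow; of the rest the smaller one is meant.

How it is judged (in metres and radians):
On the way, in this order (a step that is already met when the one before it is completed fails the run):
1. the orange pump's spout stands over the inside of the tray, cap still up (x of orange_spout in the frame of tray_center between -0.04 and 0.04 m and y of orange_spout in the frame of tray_center between -0.05 and 0.05 m and value of joint orange_pump below 0.004 m), for 0.2 s.
2. the orange cap is pressed down (at least 14 of its 18 mm) over the tray (x of orange_spout in the frame of tray_center between -0.04 and 0.04 m and y of orange_spout in the frame of tray_center between -0.05 and 0.05 m and value of joint orange_pump above 0.014 m), for 0.05 s.
At the end, for the whole second after the job is handed in: The tray lies flat and still with the orange spout's tip over its inside (within 40 mm of its centre along its x, 50 mm along its y); the orange cap is back up (within 3 mm) after its press, the blue cap is up, jugs and stopper box are within 30 mm of their starts (x of orange_spout in the frame of tray_center between -0.04 and 0.04 m and y of orange_spout in the frame of tray_center between -0.05 and 0.05 m and value of joint each of orange_pump, blue_pump below 0.003 m and angle between tray_center's own z axis and vertical below 0.05 rad and height (world z) of tray_center below 0.028 m and distance of each of jug_a_center, jug_b_center, stopper_box_center from where it was at the start of the episode below 0.03 m and linear speed of tray below 0.01 m/s); the robot touches nothing.
It fails at once if the orange cap is pressed (over 6 mm) while its spout is not over the inside of the tray (value of joint orange_pump above 0.006 m and not (x of orange_spout in the frame of tray_center between -0.04 and 0.04 m and y of orange_spout in the frame of tray_center between -0.05 and 0.05 m)).
It fails at once if the blue cap is pressed (over 6 mm) (value of joint blue_pump above 0.006 m).
It fails at once if the tray is lifted more than 20 mm off the bench or tipped over 0.35 rad (height (world z) of tray_center above 0.0425 m or angle between tray_center's own z axis and vertical above 0.35 rad).
It fails at once if a jug or the stopper box is tipped (0.3 rad) or moved more than 30 mm (angle between any of jug_a_center, jug_b_center, stopper_box_center's own z axis and vertical above 0.3 rad or distance of any of jug_a_center, jug_b_center, stopper_box_center from where it was at the start of the episode above 0.03 m).
It also fails if it takes over 58 s, if anything falls off the work surface, if the arm or the gripper's body presses on something with over 40 N, if the wrist force passes 120 N, or if a joint passes its speed limit or range.

## Working session

There is one attempt and no reset: what is moved stays moved. The work goes in short steps, Python scripts to look and compute and a shell command to move; the robot and the scene stay as the last step left them, time stands still between calls to the robot, and variables do not carry over. Pictures are saved under pics/ and viewed, at most 10 in all, crops included, and the job is handed in when it is done.

```bash
ls; mkdir -p pics; cat > h.py <<'E'
import numpy as np, cv2
from plant import r, optics, job
from scipy.spatial.transform import Rotation as R
def K(c):
    f=200/np.tan(np.radians(c["fovy"])/2); return np.array([[f,0,c["cx"]],[0,f,c["cy"]],[0,0,1.]])
def ray(c,uv):
    p=cv2.undistortPoints(np.array([[uv]],float),K(c),np.array(c["dist"],float))[0,0]
    d=np.array(c["rotation"]).reshape(3,3)@np.array([p[0],-p[1],-1]); return np.array(c["eye"]),d/np.linalg.norm(d)
def plane(c,uv,z):
    e,d=ray(c,uv); return e+d*(z-e[2])/d[2]
def proj(c,P):
    q=np.array(c["rotation"]).reshape(3,3).T@(np.array(P,float)-np.array(c["eye"])); q=q*[1,-1,-1]
    return cv2.projectPoints(q.reshape(1,3),np.zeros(3),np.zeros(3),K(c),np.array(c["dist"],float))[0][0,0]
def delta(target):
    s=r.get_state(); M=R.from_euler('xyz',s["eef_rot"],degrees=True).as_matrix()
    return M.T@(np.array(target)-s["tcp_pos"])/0.03
E
python3 - <<'E'
from h import *
print(r.get_state())
for n in("scene","top"):
    c=optics.capture(n); cv2.imwrite(f"pics/{n}0.png",c["img"]); print(n,c["eye"],c["fovy"],c["dist"],c["rotation"])
E
```

```text
pics
{'time_s': 0.0, 'joints': array([ 9.08193199e+01,  2.05914270e+01,  6.32155357e-01, -1.99550126e-02,
       -7.01363092e+01, -1.65076219e+01]), 'qd': array([ 0.02743993,  0.08319462,  0.05339116, -0.02862157,  0.03050375,
       -0.13593488]), 'joint_torque': array([-6.90718957e-05, -5.82713342e+01,  2.93061268e+01,  6.99731871e+00,
        6.87642954e-03, -1.63073105e-04]), 'tcp_pos': array([0.1824094 , 0.64935906, 0.22561102]), 'eef_rot': array([ 1.79903028e+02, -9.17558771e-03, -1.56950903e+01]), 'contact_force': array([-0.09974118,  0.28514108, -0.00128714]), 'moment': array([ 0.03744377,  0.02568045, -0.0389176 ]), 'gripper_force': 0.0, 'gripper_width': 0.08766235503890964}
scene [ 1.23403807 -0.17334206  1.10793132] 56.106312521565606 [-0.07916052  0.          0.          0.          0.        ] [37.71155797  0.23811257 75.69591309]
top [ 0.45484174 -0.01386628  1.37092908] 44.393535783981754 [-0.10204372  0.          0.          0.          0.        ] [  4.04381964   1.00856404 -90.01968144]
```

```bash
sed -i "s/np.array(c\[\"rotation\"\]).reshape(3,3)/R.from_euler('xyz',c[\"rotation\"],degrees=True).as_matrix()/" h.py
```

```text
(no output)
```

View pics/scene0.png

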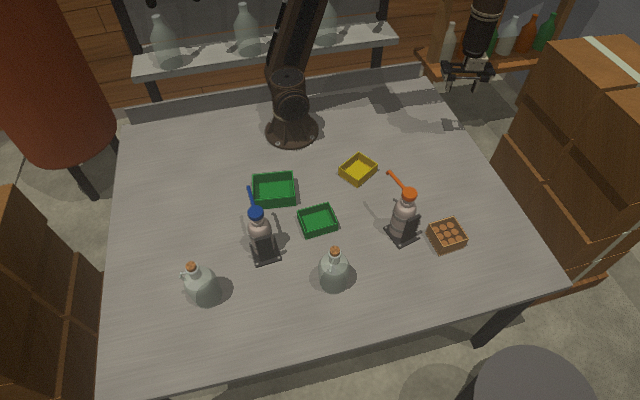

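View pics/top0.png

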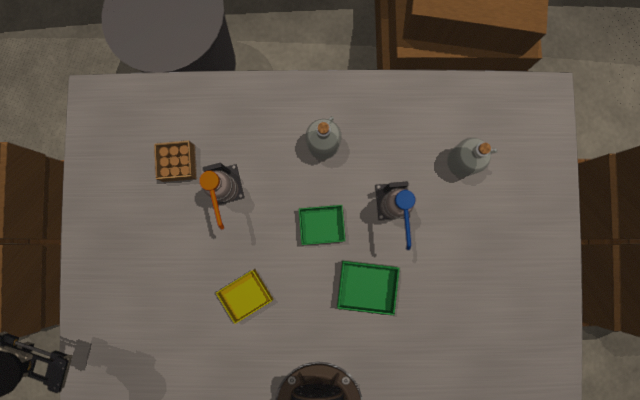

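The scene picture shows orange pump at (408,195), blue at (256,213), small green tray (318,220), large green (274,188), yellow (358,169). In the top picture, the candidates for the tray are: small green (321,226), large green (368,288) and yellow (244,296). The small green one matches the description. Orange cap is at (209,181), spout tip near (222,226); blue cap (405,200); jug A (323,138).

```bash
python3 - <<'E'
from h import *
C={n:optics.capture(n) for n in("scene","top")}
def cnts(c,lo,hi):
    h=cv2.cvtColor(c["img"],cv2.COLOR_BGR2HSV); m=cv2.inRange(h,lo,hi)
    return [x for x in cv2.findContours(m,cv2.RETR_EXTERNAL,cv2.CHAIN_APPROX_NONE)[0] if cv2.contourArea(x)>60]
t=C["top"]
for nm,lo,hi in(("green",(50,120,40),(75,255,255)),("orange",(5,200,120),(16,255,255)),("blue",(105,150,60),(125,255,255))):
    for x in cnts(t,lo,hi):
        b=cv2.minAreaRect(x); bp=cv2.boxPoints(b); z=0.045 if nm=="green" else 0.216
        P=np.array([plane(t,p,z)[:2] for p in bp])
        print(nm,cv2.contourArea(x),np.round(b[0]),np.round(P,3).tolist(),"ctr",P.mean(0).round(3),"sides",np.linalg.norm(np.diff(P,axis=0),axis=1).round(3))
# caps: circles by hand pixel, spout two-view
def tri(a,b):
    e1,d1=ray(C["scene"],a); e2,d2=ray(C["top"],b)
    s=np.linalg.lstsq(np.c_[d1,-d2],e2-e1,rcond=None)[0]; p,q=e1+s[0]*d1,e2+s[1]*d2
    return ((p+q)/2).round(3),np.linalg.norm(p-q).round(4)
print("orange cap",tri((409,193),(209,181)),"tip",tri((389,172),(222,226)))
print("blue cap",tri((257,211),(405,200)),"tip",tri((248,188),(409,246)))
print("plane",[plane(t,p,z).round(3) for p,z in(((209,181),.216),((222,226),.19),((405,200),.216),((409,246),.19),((323,129),.2),((485,148),.2))])
im=C["top"]["img"][110:330,140:440]; cv2.imwrite("pics/crop0.png",cv2.resize(im,(780,572),interpolation=cv2.INTER_CUBIC))
E
```

```text
green 2644.0 [368. 288.] [[0.278, -0.05], [0.405, -0.065], [0.387, -0.219], [0.259, -0.203]] ctr [ 0.332 -0.134] sides [0.128 0.155 0.128]
green 1490.5 [321. 225.] [[0.545, 0.053], [0.555, -0.065], [0.458, -0.072], [0.448, 0.045]] ctr [ 0.502 -0.01 ] sides [0.118 0.098 0.117]
orange 168.5 [210. 199.] [[0.62, 0.285], [0.626, 0.254], [0.495, 0.227], [0.489, 0.257]] ctr [0.558 0.256] sides [0.031 0.134 0.031]
blue 354.5 [410. 218.] [[0.57, -0.18], [0.582, -0.224], [0.451, -0.258], [0.439, -0.214]] ctr [ 0.511 -0.219] sides [0.046 0.135 0.045]
orange cap (array([0.601, 0.261, 0.209]), np.float64(0.0021)) tip (array([0.494, 0.234, 0.197]), np.float64(0.0089))
blue cap (array([ 0.554, -0.205,  0.213]), np.float64(0.0077)) tip (array([ 0.445, -0.218,  0.195]), np.float64(0.0036))
plane [array([0.6  , 0.258, 0.216]), array([0.493, 0.231, 0.19 ]), array([ 0.553, -0.208,  0.216]), array([ 0.444, -0.221,  0.19 ]), array([ 0.728, -0.015,  0.2  ]), array([ 0.682, -0.409,  0.2  ])]
```

View pics/crop0.png

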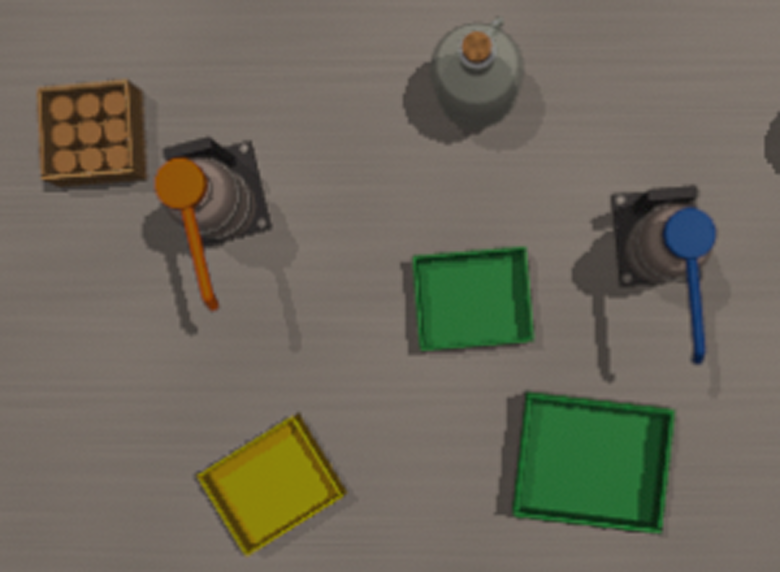

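The crop confirms the smaller green tray at crop (472,300). It lies between the pumps and the larger green tray is at (595,462). The orange spout tip is at crop (210,300).

```bash
python3 - <<'E'
from h import *
c=optics.capture("wrist"); print(np.round(c["hand_eye"],3), r.pinch_z)
for p in([.40,.40,.32],[.495,-.105,.32]): print(delta(p).round(2))
E
```

```text
[[-0.001  0.97   0.243  0.066]
 [ 1.     0.001 -0.     0.001]
 [-0.     0.243 -0.97  -0.158]
 [ 0.     0.     0.     1.   ]] 0.0188
[ 9.23  6.05 -3.12]
[16.83 21.4  -3.11]
```

```bash
python3 -m crank '[{"xyz":[1,1,-2],"delta_rot":[0,0,0],"claw":0.4},{"xyz":[2,2,-3.1],"delta_rot":[0,0,0],"claw":0.4},{"xyz":[9.2,6,-3.1],"delta_rot":[0,0,35],"claw":0.4},{"xyz":[9.2,6,-3.1],"delta_rot":[0,0,35],"claw":0.4},{"xyz":[9.2,6,-3.1],"delta_rot":[0,0,35],"claw":0.4},{"xyz":[9.2,6,-3.1],"delta_rot":[0,0,35],"claw":0.4},{"xyz":[9.2,6,-3.1],"delta_rot":[0,0,35],"claw":0.4},{"xyz":[17.2,21,-3.1],"delta_rot":[0,0,69.5],"claw":0.4},{"xyz":[17.2,21,-3.1],"delta_rot":[0,0,69.5],"claw":0.4},{"xyz":[17.2,21,-3.1],"delta_rot":[0,0,69.5],"claw":0.4},{"xyz":[17.2,21,-3.1],"delta_rot":[0,0,69.5],"claw":0.4},{"xyz":[17.2,21,-3.1],"delta_rot":[0,0,69.5],"claw":0.4},{"xyz":[17.2,21,-3.1],"delta_rot":[0,0,69.5],"claw":0.4},{"xyz":[17.2,21,-3.1],"delta_rot":[0,0,69.5],"claw":0.4},{"xyz":[17.2,21,-3.1],"delta_rot":[0,0,69.5],"claw":0.4},{"xyz":[17.2,21,-3.1],"delta_rot":[0,0,69.5],"claw":0.4}]'; python3 - <<'E'
from h import *
print(r.get_state()["eef_rot"],delta([.509,-.095,.06]).round(2),delta([.509,-.095,.016]).round(2))
E
```

```text
time_s: 2.25
tcp_pos: [0.5092, -0.0989, 0.3191]
eef_rot: [179.9, -0.0, -85.4]
contact_force: [-0.2, -0.1, 0.3]
gripper_width: 0.0524
gripper_force: 0.0
[ 1.79948098e+02 -1.31126311e-02 -8.53880363e+01] [-0.13 -0.01  8.64] [-1.30e-01 -1.00e-02  1.01e+01]
```

```bash
python3 -m crank '[{"xyz":[0,0,2],"delta_rot":[0,0,0],"claw":0.4},{"xyz":[0,0,4],"delta_rot":[0,0,0],"claw":0.4},{"xyz":[0,0,6],"delta_rot":[0,0,0],"claw":0.4},{"xyz":[0,0,7.5],"delta_rot":[0,0,0],"claw":0.4},{"xyz":[0,0,8.5],"delta_rot":[0,0,0],"claw":0.4},{"xyz":[0,0,9.3],"delta_rot":[0,0,0],"claw":0.4},{"xyz":[0,0,10],"delta_rot":[0,0,0],"claw":0.4},{"xyz":[0,0,10],"delta_rot":[0,0,0],"claw":0.4},{"xyz":[0,0,10],"delta_rot":[0,0,0],"claw":0.4}]'; python3 - <<'E'
from h import *
c=optics.capture("top"); cv2.imwrite("pics/pre.png",cv2.resize(c["img"][120:320,160:440],(784,560)))
E
```

```text
time_s: 3.38
tcp_pos: [0.5096, -0.0956, 0.0203]
eef_rot: [-180.0, -0.0, -85.1]
contact_force: [-0.1, 0.5, -0.1]
gripper_width: 0.0528
gripper_force: 0.0
```

View pics/pre.png

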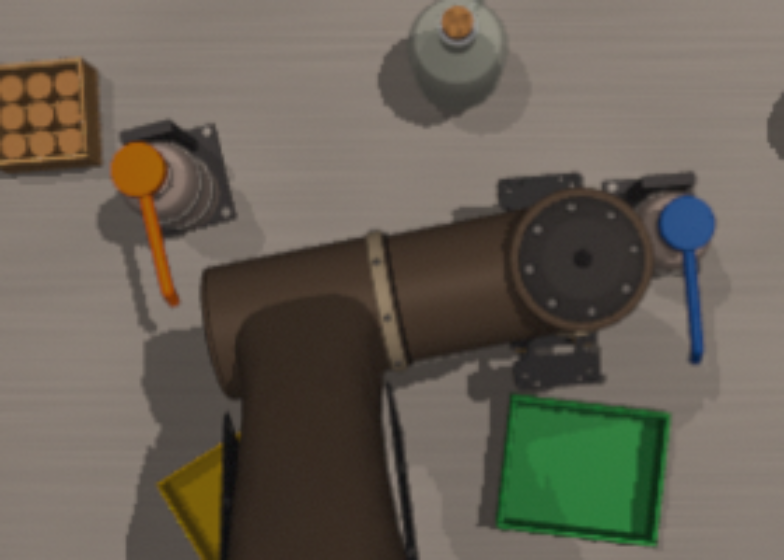

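The picture shows the gripper down at crop (583,258), right of the tray. It is clear of the blue cap at (686,222). A wrist link runs left to (210,330) and could pass over the orange spout tip at (173,300), so I will measure its height.

```bash
python3 - <<'E'
from h import *
c=optics.capture("top"); s=160/280*0+1
px=lambda u,v:(160+u*280/784,120+v*200/560)
for z in(.2,.25,.3,.35,.4,.45): print(z,plane(c,px(583,258),z)[:2].round(3),"diam",np.linalg.norm(plane(c,px(514,258),z)-plane(c,px(652,258),z)).round(3),"linkw",np.linalg.norm(plane(c,px(370,232),z)-plane(c,px(400,368),z)).round(3),"end",plane(c,px(205,330),z)[:2].round(3))
c=optics.capture("scene"); cv2.imwrite("pics/pre2.png",cv2.resize(c["img"][60:310,160:500],(782,575)))
E
```

```text
0.2 [ 0.526 -0.122] diam 0.118 linkw 0.119 end [0.464 0.201]
0.25 [ 0.523 -0.118] diam 0.113 linkw 0.114 end [0.464 0.192]
0.3 [ 0.52  -0.113] diam 0.108 linkw 0.109 end [0.463 0.183]
0.35 [ 0.517 -0.108] diam 0.103 linkw 0.104 end [0.463 0.174]
0.4 [ 0.514 -0.104] diam 0.098 linkw 0.099 end [0.463 0.164]
0.45 [ 0.51  -0.099] diam 0.093 linkw 0.094 end [0.462 0.155]
```

View pics/pre2.png

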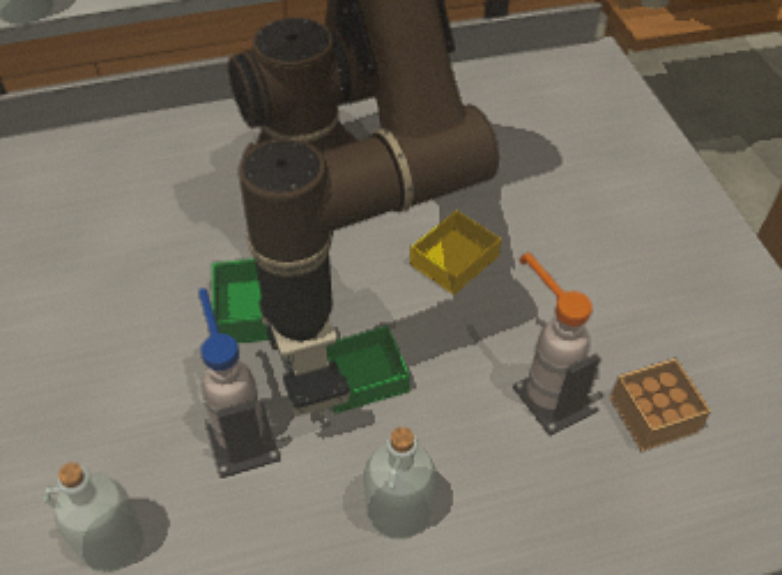

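The link lies at about z 0.37–0.45, well above the caps at 0.216, and the tool stands right beside the small tray. Pushing along tool −x.

```bash
python3 -m crank '[{"xyz":[-0.3,0,0.1],"delta_rot":[0,0,0],"claw":0.4},{"xyz":[-0.5,0,0.15],"delta_rot":[0,0,0],"claw":0.4},{"xyz":[-0.8,0,0.15],"delta_rot":[0,0,0],"claw":0.4},{"xyz":[-1.2,0,0.15],"delta_rot":[0,0,0],"claw":0.4},{"xyz":[-1.7,0,0.15],"delta_rot":[0,0,0],"claw":0.4},{"xyz":[-2.2,0,0.15],"delta_rot":[0,0,0],"claw":0.4},{"xyz":[-2.7,0,0.15],"delta_rot":[0,0,0],"claw":0.4},{"xyz":[-3.2,0,0.15],"delta_rot":[0,0,0],"claw":0.4},{"xyz":[-3.7,0,0.15],"delta_rot":[0,0,0],"claw":0.4},{"xyz":[-4.2,0,0.15],"delta_rot":[0,0,0],"claw":0.4},{"xyz":[-4.7,0,0.15],"delta_rot":[0,0,0],"claw":0.4},{"xyz":[-5.2,0,0.15],"delta_rot":[0,0,0],"claw":0.4},{"xyz":[-5.7,0,0.15],"delta_rot":[0,0,0],"claw":0.4},{"xyz":[-6.1,0,0.15],"delta_rot":[0,0,0],"claw":0.4},{"xyz":[-6.4,0,0.15],"delta_rot":[0,0,0],"claw":0.4},{"xyz":[-6.6,0,0.15],"delta_rot":[0,0,0],"claw":0.4},{"xyz":[-6.6,0,0.15],"delta_rot":[0,0,0],"claw":0.4}]'; python3 - <<'E'
from h import *
c=optics.capture("scene"); cv2.imwrite("pics/mid.png",cv2.resize(c["img"][60:310,160:500],(782,575)))
print(delta([.488,.148,.016]).round(2))
E
```

```text
time_s: 5.65
tcp_pos: [0.4924, 0.1015, 0.0151]
eef_rot: [-180.0, 0.0, -85.2]
contact_force: [-0.2, -0.7, -0.2]
gripper_width: 0.0529
gripper_force: 0.0
[-1.56  0.02 -0.03]
```

View pics/mid.png

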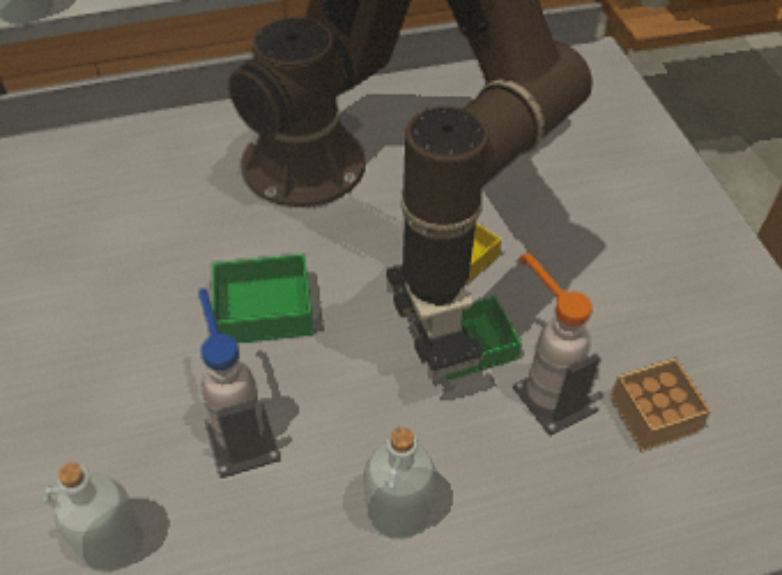

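The tray (crop 485,335) is being pushed squarely, still short of the spout tip at (525,260) and clear of the foot (520,390). Continuing for the last 45 mm, then backing off and rising.

```bash
python3 -m crank '[{"xyz":[-0.3,0,0],"delta_rot":[0,0,0],"claw":0.4},{"xyz":[-0.6,0,0],"delta_rot":[0,0,0],"claw":0.4},{"xyz":[-0.9,0,0],"delta_rot":[0,0,0],"claw":0.4},{"xyz":[-1.2,0,0],"delta_rot":[0,0,0],"claw":0.4},{"xyz":[-1.4,0,0],"delta_rot":[0,0,0],"claw":0.4},{"xyz":[-1.55,0,0],"delta_rot":[0,0,0],"claw":0.4},{"xyz":[-1.55,0,0],"delta_rot":[0,0,0],"claw":0.4},{"xyz":[-1,0,0],"delta_rot":[0,0,0],"claw":0.4},{"xyz":[0,0,0],"delta_rot":[0,0,0],"claw":0.4},{"xyz":[1,0,0],"delta_rot":[0,0,0],"claw":0.4},{"xyz":[1.5,0,-1],"delta_rot":[0,0,0],"claw":0.6},{"xyz":[2,0,-3],"delta_rot":[0,0,0],"claw":0.8},{"xyz":[2,0,-5],"delta_rot":[0,0,0],"claw":1},{"xyz":[2,0,-7],"delta_rot":[0,0,0],"claw":1},{"xyz":[2,0,-9],"delta_rot":[0,0,0],"claw":1},{"xyz":[2,0,-10],"delta_rot":[0,0,0],"claw":1},{"xyz":[2,0,-10],"delta_rot":[0,0,0],"claw":1},{"xyz":[2,0,-10],"delta_rot":[0,0,0],"claw":1}]'; python3 - <<'E'
from h import *
for n in("scene","top"):
    t=optics.capture(n)
    if n=="top": cv2.imwrite("pics/after.png",cv2.resize(t["img"][120:320,160:440],(784,560)))
    m=cv2.inRange(cv2.cvtColor(t["img"],cv2.COLOR_BGR2HSV),(50,120,40),(75,255,255))
    for x in cv2.findContours(m,0,1)[0]:
        if cv2.contourArea(x)<60: continue
        P=np.array([plane(t,p,.045)[:2] for p in cv2.boxPoints(cv2.minAreaRect(x))])
        print(n,P.round(3).tolist(),P.mean(0).round(3))
print(delta([.6,.259,.31]).round(2),r.get_state()["tcp_pos"])
E
```

```text
time_s: 7.95
tcp_pos: [0.4968, 0.0406, 0.3143]
eef_rot: [179.9, 0.0, -85.2]
contact_force: [0.7, 0.4, -1.6]
gripper_width: 0.0002
gripper_force: 0.0
scene [[0.511, 0.194], [0.495, 0.264], [0.53, 0.263], [0.544, 0.194]] [0.52  0.229]
scene [[0.255, -0.199], [0.273, -0.049], [0.398, -0.065], [0.381, -0.206]] [ 0.327 -0.13 ]
top [[0.278, -0.05], [0.405, -0.065], [0.387, -0.219], [0.259, -0.203]] [ 0.332 -0.134]
[-6.96 -4.04  0.11] [0.49674024 0.04071643 0.31378099]
```

View pics/after.png

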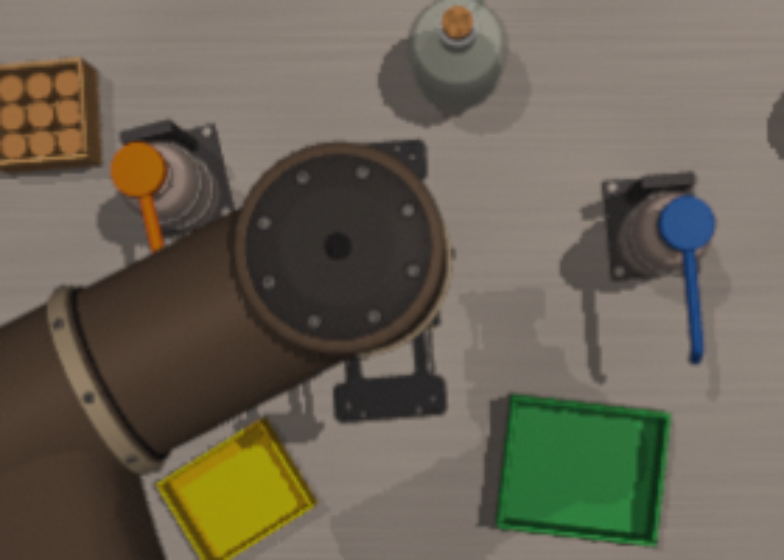

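The arm covers the tray in this picture (orange cap (138,170), rest hidden), so I'll move aside and measure.

```bash
python3 -m crank '[{"xyz":[4,0,-1],"delta_rot":[0,0,0],"claw":1},{"xyz":[7,0,-1],"delta_rot":[0,0,0],"claw":1},{"xyz":[9,0,-1],"delta_rot":[0,0,0],"claw":1},{"xyz":[9,0,-1],"delta_rot":[0,0,0],"claw":1},{"xyz":[9,0,-1],"delta_rot":[0,0,0],"claw":1},{"xyz":[9,0,-1],"delta_rot":[0,0,0],"claw":1}]'; python3 - <<'E'
from h import *
t=optics.capture("top"); cv2.imwrite("pics/after2.png",cv2.resize(t["img"][120:320,160:440],(784,560)))
m=cv2.inRange(cv2.cvtColor(t["img"],cv2.COLOR_BGR2HSV),(50,120,40),(75,255,255))
for x in cv2.findContours(cv2.morphologyEx(m,cv2.MORPH_CLOSE,np.ones((9,9))),0,1)[0]:
    if cv2.contourArea(x)<60: continue
    P=np.array([plane(t,p,.045)[:2] for p in cv2.boxPoints(cv2.minAreaRect(x))])
    print(P.round(3).tolist(),P.mean(0).round(3))
print(delta([.6,.259,.31]).round(2),r.get_state()["tcp_pos"])
E
```

```text
time_s: 8.8
tcp_pos: [0.5195, -0.2294, 0.3433]
eef_rot: [179.8, 0.0, -85.4]
contact_force: [0.1, 0.3, 0.1]
gripper_width: 0.0004
gripper_force: 0.0
[[0.268, -0.131], [0.395, -0.145], [0.387, -0.218], [0.26, -0.204]] [ 0.327 -0.174]
[[0.526, 0.282], [0.536, 0.159], [0.44, 0.151], [0.43, 0.272]] [0.483 0.216]
[-15.97  -4.01   1.12] [ 0.51958022 -0.22839494  0.34359142]
```

View pics/after2.png

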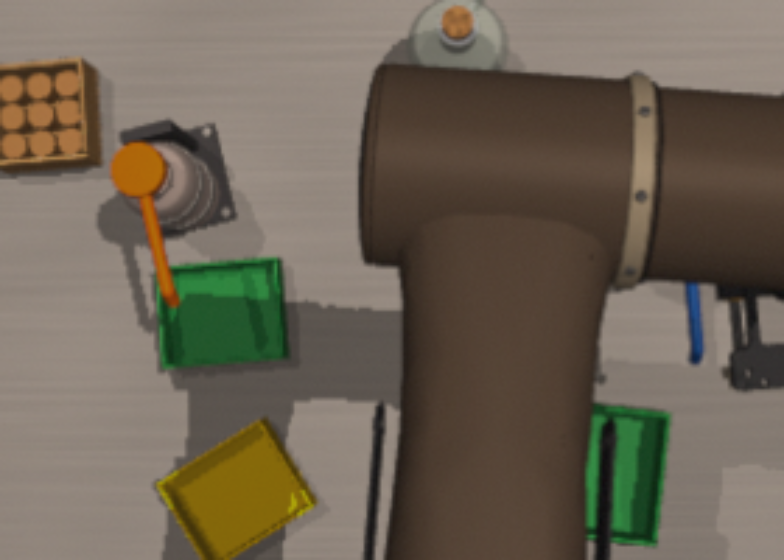

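The spout tip (crop 173,300) lies inside the tray (centre measured at 0.483, 0.216; tip about 0.489, 0.231, so roughly 15 mm off centre against 50 allowed). Going above the cap.

```bash
python3 -m crank '[{"xyz":[-4,-1,0],"delta_rot":[0,0,0],"claw":1},{"xyz":[-8,-2,0],"delta_rot":[0,0,0],"claw":1},{"xyz":[-12,-3,0],"delta_rot":[0,0,0],"claw":1},{"xyz":[-16,-4,0],"delta_rot":[0,0,0],"claw":1},{"xyz":[-16,-4,0],"delta_rot":[0,0,0],"claw":1},{"xyz":[-16,-4,0],"delta_rot":[0,0,0],"claw":1},{"xyz":[-16,-4,0],"delta_rot":[0,0,0],"claw":1},{"xyz":[-16,-4,0],"delta_rot":[0,0,0],"claw":1},{"xyz":[-16,-4,0],"delta_rot":[0,0,0],"claw":1},{"xyz":[-16,-4,0],"delta_rot":[0,0,0],"claw":1},{"xyz":[-16,-4,0],"delta_rot":[0,0,0],"claw":1},{"xyz":[-16,-4,1],"delta_rot":[0,0,0],"claw":1},{"xyz":[-16,-4,2],"delta_rot":[0,0,0],"claw":1},{"xyz":[-16,-4,2.6],"delta_rot":[0,0,0],"claw":1},{"xyz":[-16,-4,2.6],"delta_rot":[0,0,0],"claw":1},{"xyz":[-16,-4,2.6],"delta_rot":[0,0,0],"claw":1}]'; python3 - <<'E'
from h import *
s=r.get_state()
c=optics.capture("wrist"); H=np.array(c["hand_eye"]); M=R.from_euler('xyz',s["eef_rot"],degrees=True).as_matrix()
m=cv2.inRange(cv2.cvtColor(c["img"],cv2.COLOR_BGR2HSV),(5,180,100),(18,255,255))
x=max(cv2.findContours(m,0,1)[0],key=cv2.contourArea)
for uv in ([cv2.minEnclosingCircle(x)[0]]):
    p=cv2.undistortPoints(np.array([[uv]]),K(c),np.array(c["dist"],float))[0,0]
    d=M@H[:3,:3]@np.array([p[0],-p[1],-1]); e=M@H[:3,3]+s["tcp_pos"]; print(uv,e+d*(.216-e[2])/d[2])
print(delta([.6,.259,.2]).round(2),s["contact_force"])
cv2.imwrite("pics/w.png",c["img"])
E
```

```text
time_s: 10.85
tcp_pos: [0.6, 0.2606, 0.2685]
eef_rot: [-179.9, 0.0, -85.2]
contact_force: [1.2, -0.5, 1.0]
gripper_width: 0.0003
gripper_force: 0.0
(382.5, 203.0) [0.56002235 0.24565366 0.216     ]
[0.06 0.01 2.29] [ 1.20266188 -0.45147318  0.95136411]
```

View pics/w.png

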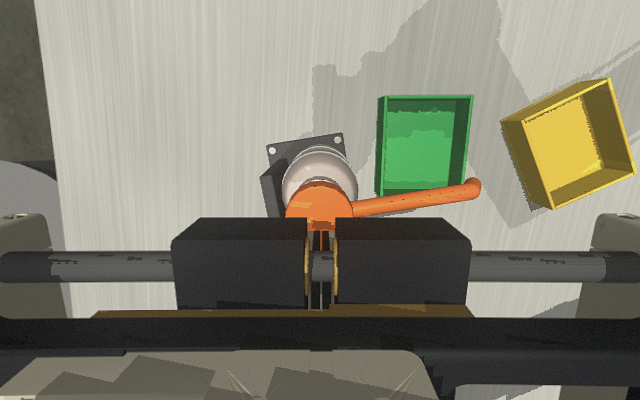

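The wrist picture shows the shut fingers (320,270) right over the orange cap (320,205), with the blue pump not in view and the tray under the spout (470,187). Pressing.

```bash
python3 -m crank '[{"xyz":[0,0,0.6],"delta_rot":[0,0,0],"claw":1},{"xyz":[0,0,1.2],"delta_rot":[0,0,0],"claw":1},{"xyz":[0,0,1.6],"delta_rot":[0,0,0],"claw":1},{"xyz":[0,0,1.8],"delta_rot":[0,0,0],"claw":1},{"xyz":[0,0,2.0],"delta_rot":[0,0,0],"claw":1},{"xyz":[0,0,2.15],"delta_rot":[0,0,0],"claw":1},{"xyz":[0,0,2.3],"delta_rot":[0,0,0],"claw":1},{"xyz":[0,0,2.3],"delta_rot":[0,0,0],"claw":1},{"xyz":[0,0,2.3],"delta_rot":[0,0,0],"claw":1}]'
```

```text
time_s: 12.02
tcp_pos: [0.5991, 0.2603, 0.1997]
eef_rot: [-180.0, -0.0, -85.2]
contact_force: [-6.7, -1.8, 9.9]
gripper_width: 0.0005
gripper_force: 5.2
```

```bash
python3 -m crank '[{"xyz":[0,0,0.08],"delta_rot":[0,0,0],"claw":1},{"xyz":[0,0,0.12],"delta_rot":[0,0,0],"claw":1},{"xyz":[0,0,0.12],"delta_rot":[0,0,0],"claw":1},{"xyz":[0,0,0.12],"delta_rot":[0,0,0],"claw":1}]'
```

```text
time_s: 12.52
tcp_pos: [0.5991, 0.2604, 0.1982]
eef_rot: [-179.9, 0.0, -85.1]
contact_force: [-12.6, -1.8, 20.8]
gripper_width: 0.0007
gripper_force: 10.6
```

The force rose sharply to 21 N (the spring gives 11 N at the bottom), so the cap is on its stop. Releasing and retreating.

```bash
python3 -m crank '[{"xyz":[0,0,-0.3],"delta_rot":[0,0,0],"claw":1},{"xyz":[0,0,-0.7],"delta_rot":[0,0,0],"claw":1},{"xyz":[0,0,-1.5],"delta_rot":[0,0,0],"claw":1},{"xyz":[0,0,-3],"delta_rot":[0,0,0],"claw":1},{"xyz":[0,0,-5],"delta_rot":[0,0,0],"claw":1},{"xyz":[4,1,-5],"delta_rot":[0,0,0],"claw":1},{"xyz":[8,2,-5],"delta_rot":[0,0,0],"claw":1},{"xyz":[12,3,-5],"delta_rot":[0,0,0],"claw":1},{"xyz":[15,4,-5],"delta_rot":[0,0,0],"claw":1},{"xyz":[15,4,-5],"delta_rot":[0,0,0],"claw":1},{"xyz":[15,4,-5],"delta_rot":[0,0,0],"claw":1},{"xyz":[15,4,-5],"delta_rot":[0,0,0],"claw":1},{"xyz":[15,4,-5],"delta_rot":[0,0,0],"claw":1},{"xyz":[15,4,-5],"delta_rot":[0,0,0],"claw":1},{"xyz":[15,4,-5],"delta_rot":[0,0,0],"claw":1}]'; python3 - <<'E'
from h import *
t=optics.capture("top"); cv2.imwrite("pics/end.png",cv2.resize(t["img"][120:320,160:440],(784,560)))
a=cv2.imread("pics/after2.png"); b=cv2.imread("pics/end.png"); print(np.abs(a[100:380,80:300].astype(int)-b[100:380,80:300]).mean())
E
```

```text
time_s: 14.4
tcp_pos: [0.5176, -0.1977, 0.3444]
eef_rot: [-180.0, 0.0, -85.2]
contact_force: [0.2, 0.2, -0.7]
gripper_width: 0.0001
gripper_force: 0.0
5.028484848484848
```

View pics/end.png

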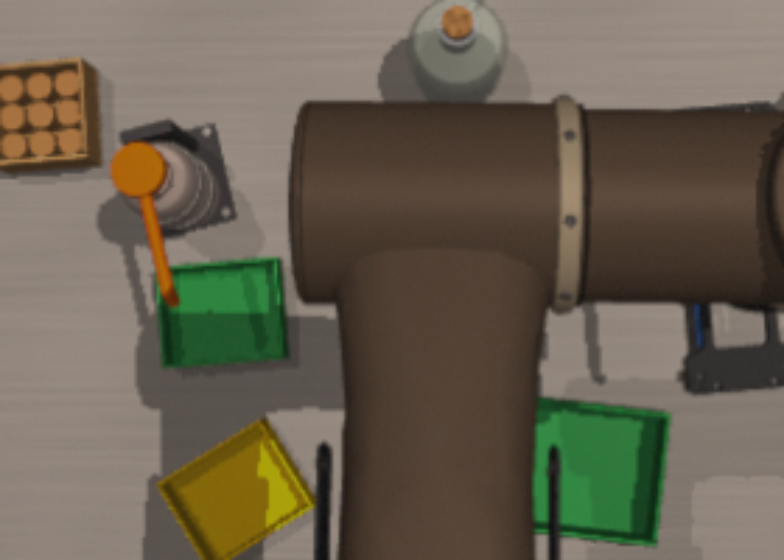

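The orange cap is back up at (138,170), the spout (173,300) is still over the tray's inside, and the jug and box have not moved. Handing in.

```bash
python3 -c "
from plant import job; print(job.close_job())"
```

```text
the job is handed in; nothing more can be done
None
```

I slid the small green tray under the orange spout and pressed the orange cap to its stop. It sprang back up and I handed the job in at about 14 s, with no verdict returned; the blue pump, jugs and stopper box were never touched.

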